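# Sort full from empty spares tins at the picking bench

### The job

Some of the three look-alike lidded tins are full and the others are empty: lift each one to feel its weight. Set every full tin down upright, without dropping it, in the deep stock bin with the high back and cut-down front, and every empty tin in the shallow returns tray. Leave the carton, the tape roll and the scanner where they are.

Things in the scene. Friction and masses are not known exactly. Their poses are not given: they have to be found in the camera images.
- tin_1_mid (a point): Tin: upright, round, aluminium with paper band and grey lid (fixed tight). 110 mm tall; body 58 mm across, lid 62 mm across over the top 22 mm. Point: on its axis, 55 mm above its foot; z up. Either full (0.53-0.80 kg, steel bearing pack inside) or empty (0.12 kg); looks, name and place do not tell which. Of the three tins one or two are full.
- tin_2_mid (a point): Tin: upright, round, aluminium with paper band and grey lid (fixed tight). 110 mm tall; body 58 mm across, lid 62 mm across over the top 22 mm. Point: on its axis, 55 mm above its foot; z up. Either full (0.53-0.80 kg, steel bearing pack inside) or empty (0.12 kg); looks, name and place do not tell which. Of the three tins one or two are full.
- tin_3_mid (a point): Tin: upright, round, aluminium with paper band and grey lid (fixed tight). 110 mm tall; body 58 mm across, lid 62 mm across over the top 22 mm. Point: on its axis, 55 mm above its foot; z up. Either full (0.53-0.80 kg, steel bearing pack inside) or empty (0.12 kg); looks, name and place do not tell which. Of the three tins one or two are full.
- stock_bin: Stock bin (full tins): blue plastic, 250 mm long (its x) by 170 mm wide (y), walls 5 mm thick, fixed to the bench left or right of the tins. Origin: centre of its underside; x points away from the robot (yaw within 9 deg). Inner floor 5 mm up. Holds two tins, 55 mm either side of the centre along x. Walls: back (+x) 90 mm high, front 30, sides 60, sloping to 30 in front.
- returns_tray: Returns tray (empty tins): shallow steel tray, 250 mm long (its x) by 170 mm wide (y), walls 5 mm thick, fixed to the bench left or right of the tins. Origin: centre of its underside; x points away from the robot (yaw within 9 deg). Inner floor 5 mm up. Holds two tins, 55 mm either side of the centre along x. Rim 22 mm high all round.
- carton_mid (a point): Bystander: closed cardboard carton, 120 x 120 x 94 mm, beyond the tins. This point is its centre, 47 mm up. Leave it.
- tape_roll: Bystander: roll of brown packing tape lying flat, 110 mm in diameter, 48 mm high; origin at the centre of its underside. Leave it.
- scanner: Bystander: black and grey hand scanner lying on the bench, about 160 mm long (x), 70 mm wide, 34 mm high; origin on its underside, near the middle. Leave it.
Things that resemble listed ones, but are neither listed nor needed, are in the scene too. Leave any purple or yellow look-alike of the part that bears tin_2_mid alone.

How it is judged:
By the outcome, as a careful person would: the job done as asked, in the order asked, and still so for the second after the job is handed in, with the robot touching nothing.
It also fails if it takes over 62 s, if anything falls off the work surface, if the arm or the gripper's body presses on something with over 40 N, if the wrist force passes 120 N, or if a joint passes its speed limit or range.

### The arm

A 6-joint arm with a two-finger parallel gripper is mounted at the origin on the work surface. World frame = base frame: x ahead of the robot, y to its left, z up, the work surface at z = 0. Lengths are in mm, angles in rad, forces in N, time in s.
With the tool pointing down it reaches from about 350 to 775 mm from the base axis. Payload 7.3 kg.
Tool frame: the origin (TCP) lies at the very end of the fingers, on their centre line; the grasp point (between the pads) lies 19 mm behind it; z points along the fingers, y is the line along which they close (so a half turn about z gives the same grasp; the last joint's range is limited). The gripper opens to 92 mm and grips with 3 to 60 N. Pads are 19 mm wide; open, the fingers measure 130 mm over their backs; the gripper's body (75 mm by 190 mm) begins 47 mm behind the grasp point.
Start: joints at [1.101, 0.342, 1.524, -0, 1.275, -0.146], TCP at [167.026, 497.742, 226.741] pointing down, gripper open.
Joint ranges: [-2.53, 2.53], [-0.77, 2.02], [0.04, 2.7], [-1, 4.14], [0.28, 2.66], [-3.11, 3.11]. Speed limits (rad/s): [2.57, 2.57, 3.14, 3.14, 3.14, 3.14].

### API

Orientations are given as [roll, pitch, yaw] about the fixed x, y, z axes, in that order (R = Rz(yaw) Ry(pitch) Rx(roll)).
In Python, from plant import bot gives the robot as it stands.
- The arm moves only by the tool jog_arm, never from a script. Its argument "targets" is a list of rows, each an object with "xyz": the shift along the tool's x, y, z as a fraction of full scale, a list of three; "spin": the turn about the tool's z as a fraction of full scale. In form: [{"xyz": [x, y, z], "spin": spin}, ...]. A call has exactly 10 rows; each row shifts and turns the commanded pose from where the row before left it, along the tool's axes as they then stand; what a row does not reach is not made up. Full scale, the value 1, is 80 mm for a shift and 0.1 rad for a turn. A row lasts 1/8 s, in which the tool goes at most 62.5 mm and 10.7 degrees, less where a joint would pass 70% of its speed; a pose out of reach is approached as far as the arm can. A call with a number of a shift or a turn outside -1 to 1 is refused whole. A call with a gripper value outside its range is refused whole. "gripper" is the opening in per cent of the stroke, from 0 (shut) to 100 (fully open), set as the call begins (left out, the last holds). The fingers move at their own pace and stop on an object; the grip force is fixed at half the most. Time passes only in rows, so rows that do not move let the fingers close, or fill a call up. It gives the time, the measured TCP pose, the force, the opening and the grip force at its end, in the units of the state.
- bot.get_obs(): the state, without advancing time (a new reading comes with each control period).
- bot.capture(name): name is "scene" or "top" or "wrist"; returns the picture (480x640x3 uint8, blue, green, red); there is no depth.
- bot.get_calibration(name): a dict with "vfov" (degrees; the focal length in pixels is half the picture's height over the tangent of half this angle, whatever the lens; pixels are square), "cx", "cy" (the principal point, pixels), "k1" (the pictures are not rectified: a ray, as slopes to the right and down, at radius r is drawn at 1 + k1 r^2 times it, then the intrinsics apply), "eye" and "rotation" of the camera in the world. Camera axes: x right, y down, z forward; pixel columns grow to the right and rows downward; lengths in mm; the calibration is good to about 2 mm. A picture is of the moment at which its call begins: read the wrist's pose just before it. get_calibration takes no time and is no camera call; for the wrist camera it gives the pose at the moment of the call.
- bot.close_job(): hands the job in; it is judged then, once.
The state is a dict: "time": time; "joint_positions": joint angles; "dq": joint speeds; "tau": joint torques, N m; "tool_pos": TCP position; "tcp_rot": TCP orientation; "contact_force": force on the tool from outside, world axes, zero at the start; "moment": the same for the moment, N m; "grip_width": finger opening in mm; "finger_force": force on a finger pad.
Only numpy, scipy, OpenCV 4.12 (cv2) and the standard library are available. Lean on these libraries where they do the work, as an engineer would, in place of code of your own. Each camera call takes 0.05 s, during which the arm holds its last target. There are 200 camera calls.

## Working session

There is one attempt and no reset: what is moved stays moved. The work goes in short steps, Python scripts to look and compute and a tool call to move; the robot and the scene stay as the last step left them, time stands still between calls to the robot, and variables do not carry over. Pictures are saved under pics/ and viewed, at most 10 in all, crops included, and the job is handed in when it is done.

Besides the shell and the picture viewer there is one more tool, called after ">>>" as a command line: name --argument value ..., lists and objects as JSON in quotes. jog_arm: Moves the arm, as the interface text tells. Shift numbers are shares of 80 mm and turn numbers shares of 0.1 rad, none past 1 either way. Its arguments: {"type":"object","properties":{"targets":{"type":"array","items":{"type":"object","properties":{"xyz":{"type":"array","items":{"type":"number"}},"spin":{"type":"number"}}}},"gripper":{"type":"number"}},"required":["targets"]}

```bash
mkdir -p pics; ls; python3 - <<'E'
from plant import bot
import cv2,numpy as np
o=bot.get_obs()
print({k:np.round(v,3).tolist() for k,v in o.items()})
for n in("scene","top"):
    cv2.imwrite(f"pics/{n}0.png",bot.capture(n)); print(n,bot.get_calibration(n))
E
```

```text
pics
{'time': 0.0, 'joint_positions': [1.101, 0.343, 1.525, 0.0, 1.275, -0.146], 'dq': [-0.0, -0.001, -0.002, -0.001, 0.0, -0.0], 'tau': [-0.002, -43.123, -24.422, 0.071, 0.056, -0.0], 'tool_pos': [166.814, 497.359, 226.019], 'tcp_rot': [-3.14, -0.0, 2.818], 'contact_force': [-0.076, 0.706, 0.266], 'moment': [0.028, -0.025, 0.014], 'finger_force': 0.0, 'grip_width': 91.868}
scene {'vfov': 47.0245641779193, 'cx': 323.96648517425456, 'cy': 244.6758655452578, 'k1': -0.05749077070456846, 'eye': array([1186.15062509,  788.08132232,  819.15048229]), 'rotation': array([-2.21182249e+00,  6.73594034e-04,  2.48954880e+00])}
top {'vfov': 53.07080415145596, 'cx': 311.2734024304773, 'cy': 240.18662124581326, 'k1': -0.051774572785845095, 'eye': array([523.94605987,   8.69276282, 911.30803075]), 'rotation': array([-3.02055513e+00, -1.29566010e-03, -1.57726333e+00])}
```

View pics/scene0.png

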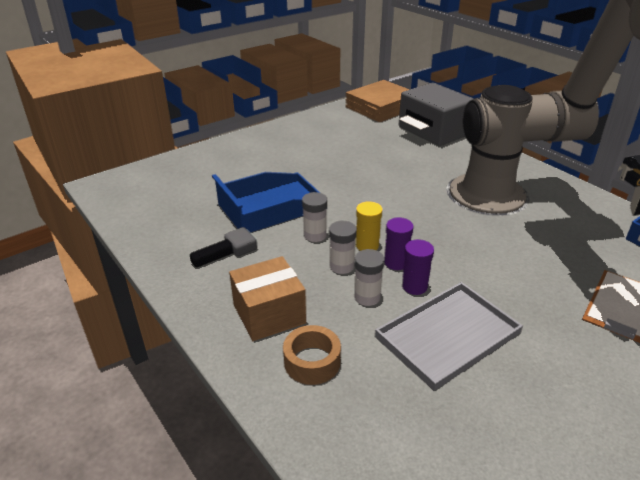

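View pics/top0.png

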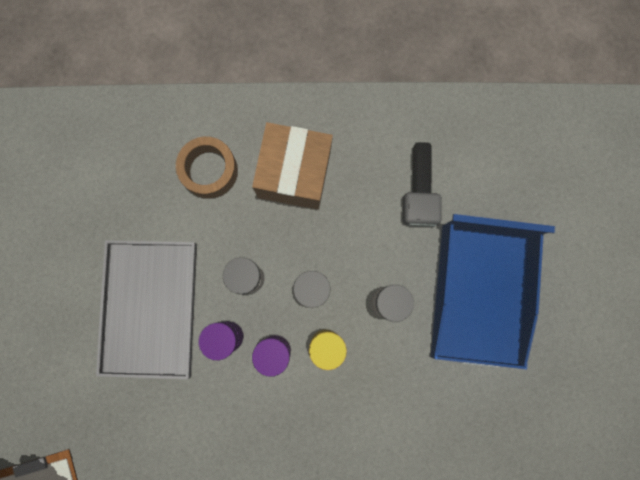

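The scene picture shows three grey-lidded tins, with lids at about (314,203), (342,233) and (369,262). The top picture puts those lids at (241,276), (312,290) and (395,303). In the top picture the tray spans (99..195, 242..378), the blue bin is on the right at (435..553, 216..367), and the purple and yellow look-alikes stand nearer the robot.

```bash
cat > h.py <<'E'
import numpy as np,cv2
from scipy.spatial.transform import Rotation as R
from plant import bot
def ray(c,uv):
    f=240/np.tan(np.radians(c['vfov'])/2)
    K=np.array([[f,0,c['cx']],[0,f,c['cy']],[0,0,1.]])
    p=cv2.undistortPoints(np.array(uv,float).reshape(-1,1,2),K,np.array([c['k1'],0,0,0.]))[:,0]
    d=np.c_[p,np.ones(len(p))]@R.from_euler('xyz',c['rotation']).as_matrix().T
    return np.array(c['eye']),d/np.linalg.norm(d,axis=1)[:,None]
def plane(c,uv,z):
    e,d=ray(c,uv); return e+d*((z-e[2])/d[:,2])[:,None]
def tri(c1,a,c2,b):
    e1,d1=ray(c1,a);e2,d2=ray(c2,b);out=[]
    for u,v in zip(d1,d2):
        s=np.linalg.lstsq(np.c_[u,-v],e2-e1,rcond=None)[0]
        p,q=e1+s[0]*u,e2+s[1]*v; out.append(np.r_[(p+q)/2,np.linalg.norm(p-q)])
    return np.array(out)
E
python3 - <<'E'
from h import *
t=cv2.imread('pics/top0.png');s=cv2.imread('pics/scene0.png')
a=t[190:400,80:580]; b=s[170:400,190:530]
print(t[276,241],t[290,312],t[303,395],t[320,260],t[300,400],s[200,314],s[215,310],s[229,342],s[240,342],s[258,369],s[270,369],s[300,410])
cv2.imwrite('pics/b.png',cv2.resize(b,None,fx=2.35,fy=2.35,interpolation=cv2.INTER_CUBIC))
cv2.imwrite('pics/a.png',cv2.resize(a,None,fx=1.6,fy=1.6,interpolation=cv2.INTER_CUBIC))
g=cv2.cvtColor(t,cv2.COLOR_BGR2GRAY)
c=cv2.HoughCircles(cv2.medianBlur(g,3),cv2.HOUGH_GRADIENT,1.2,30,param1=80,param2=18,minRadius=14,maxRadius=22)
print(c)
E
```

```text
[116 122 122] [123 127 128] [122 125 126] [123 131 132] [120 123 125] [111 111 115] [ 95  95 103] [111 110 115] [48 47 49] [111 111 115] [47 47 48] [151 159 162]
[[[327.      351.       18.44   ]
  [270.6     357.       18.68   ]
  [395.40002 301.80002  18.56   ]
  [239.40001 275.40002  18.68   ]
  [209.40001 172.20001  20.     ]
  [216.6     340.2      18.68   ]
  [311.40002 289.80002  19.16   ]]]
```

View pics/b.png

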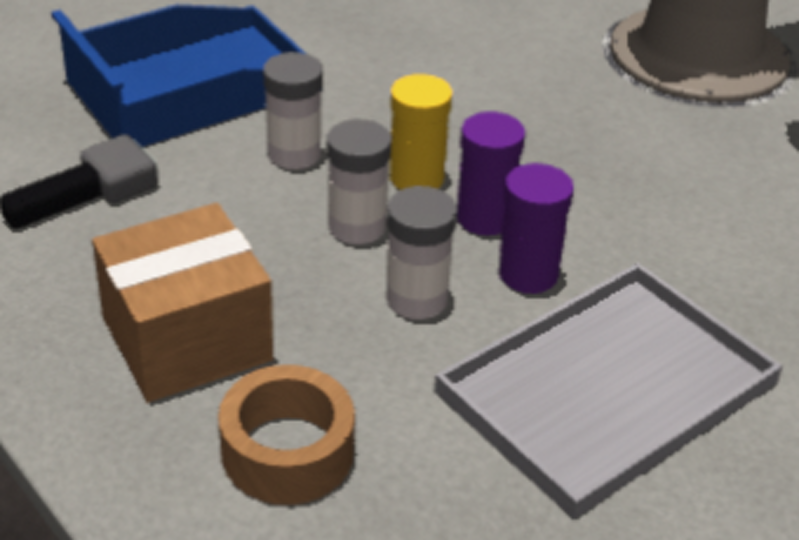

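View pics/a.png

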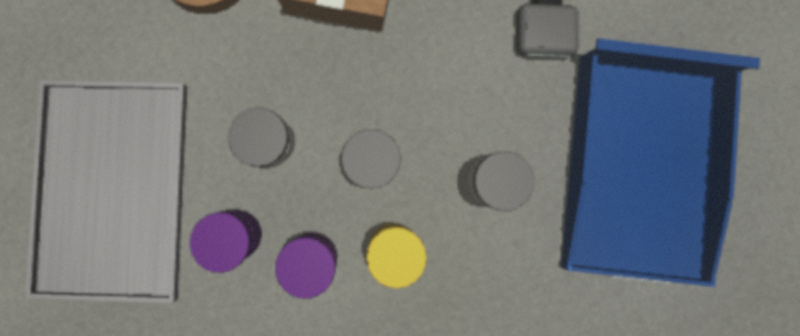

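Crops: the lid-top centres can be read clearly in both views, as can the tray corners and the bin's back-wall and front-wall tops.

```bash
python3 - <<'E'
from h import *
np.set_printoptions(suppress=True,precision=1)
ct,cs=bot.get_calibration('top'),bot.get_calibration('scene')
A=lambda l:np.array(l)/1.6+[80,190]
B=lambda l:np.array(l)/2.35+[190,170]
print('lids',tri(ct,A([[259,137],[371,158],[504,181]]),cs,B([[421,207],[359,140],[293,72]])))
print('look',tri(ct,A([[220,241],[305,267],[396,256]]),cs,B([[539,184],[493,131],[421,92]])))
tr=A([[42,84],[185,84],[174,300],[31,296]])
print('tray tri',tri(ct,tr,cs,B([[575,502],[437,379],[640,268],[779,370]])))
P=plane(ct,tr,22);print(P,P.mean(0))
bb=A([[598,42],[758,60],[714,284],[567,268]])
print('bin tri back l, r',tri(ct,bb[:2],cs,B([[123,88],[56,14]])))
P=np.r_[plane(ct,bb[:2],90),plane(ct,bb[2:],30)];print(P,P.mean(0))
E=[]
for P in (plane(ct,tr,22),P):
    d=P[0]+P[1]-P[2]-P[3];print('yaw',np.degrees(np.arctan2(d[1],d[0])),np.linalg.norm(P[0]-P[1]),np.linalg.norm(d)/2)
o=bot.get_obs();print(o['tool_pos'],o['tcp_rot'])
print(R.from_euler('xyz',o['tcp_rot']).as_matrix())
E
```

```text
lids [[ 562.1  124.   107.7    1.8]
 [ 539.3    7.4  105.6    2.6]
 [ 514.5 -131.5  103.4    2.2]]
look [[454.8 163.6 107.7   2.7]
 [428.2  75.8 106.8   2.2]
 [438.8 -17.7 107.5   2.4]]
tray tri [[631.  393.8  17.6   1. ]
 [628.4 225.9  15.3   4.1]
 [379.4 234.4  15.2   5.6]
 [384.2 400.2  14.1   2.8]]
[[630.2 392.3  22. ]
 [629.1 222.9  22. ]
 [382.5 230.8  22. ]
 [386.4 395.6  22. ]] [507.1 310.4  22. ]
bin tri back l, r [[ 660.6 -238.4   87.9   10.3]
 [ 641.3 -416.1   88.9    6.2]]
[[ 664.2 -241.3   90. ]
 [ 643.5 -418.    90. ]
 [ 395.8 -382.    30. ]
 [ 416.3 -214.1   30. ]] [ 530.  -313.8   60. ]
yaw -1.3085819433717718 169.3970094213009 245.2202999758524
yaw -7.2661179041395 177.86599486788322 256.9655331843779
[166.8 497.4 226.1] [-3.1 -0.   2.8]
[[-0.9  0.3 -0. ]
 [ 0.3  0.9 -0. ]
 [ 0.  -0.  -1. ]]
```

>>> jog_arm --targets '[{"xyz": [0,0,0],"spin": -0.8},{"xyz": [0,0,0],"spin": -0.8},{"xyz": [0,0,0],"spin": -0.8},{"xyz": [0,0,0],"spin": -0.84},{"xyz": [-0.5,-0.47,0],"spin": 0},{"xyz": [-0.5,-0.47,0],"spin": 0},{"xyz": [-0.5,-0.47,0],"spin": 0},{"xyz": [-0.5,-0.47,0],"spin": 0},{"xyz": [-0.5,-0.47,0],"spin": 0},{"xyz": [-0.5,-0.47,0],"spin": 0}]' --gripper 100

```text
time: 1.35
tool_pos: [408.0, 270.7, 226.5]
tcp_rot: [3.142, -0.0, -3.141]
contact_force: [0.3, 2.4, -0.3]
grip_width: 91.9
finger_force: 0.0
```

>>> jog_arm --targets '[{"xyz": [-0.385,-0.37,0]},{"xyz": [-0.385,-0.37,0]},{"xyz": [-0.385,-0.37,0]},{"xyz": [-0.385,-0.37,0]},{"xyz": [-0.385,-0.37,0]},{"xyz": [0,0,0]},{"xyz": [0,0,0]},{"xyz": [0,0,0]},{"xyz": [0,0,0]},{"xyz": [0,0,0]}]'

```text
invalid input
```

```bash
python3 - <<'E'
from h import *
c=bot.get_calibration('wrist');print(c, bot.get_obs()['tool_pos'],bot.get_obs()['contact_force'])
im=bot.capture('wrist');cv2.imwrite('pics/w0.png',im)
f=240/np.tan(np.radians(c['vfov'])/2)
M=R.from_euler('xyz',c['rotation']).as_matrix()
for p in ([562,124,110],[539.3,7.4,110],[562,124,0]):
    q=M.T@(np.array(p)-c['eye']);q=q[:2]/q[2];q=q*(1+c['k1']*q@q);print(q*f+[c['cx'],c['cy']])
E
```

```text
{'vfov': 65.52477160688419, 'cx': 318.15654334679505, 'cy': 237.15006452726377, 'k1': -0.002183646577847048, 'eye': array([328.22707722, 269.57948613, 385.24318566]), 'rotation': array([2.84486241e+00, 1.10631120e-04, 1.57138226e+00])} [408.02400571 270.7317803  226.52363942] [ 0.31787521  2.43448871 -0.3231082 ]
[154.42145534 397.85568674]
[ 17.63301108 376.04171067]
[193.81259592 331.74956466]
```

View pics/w0.png

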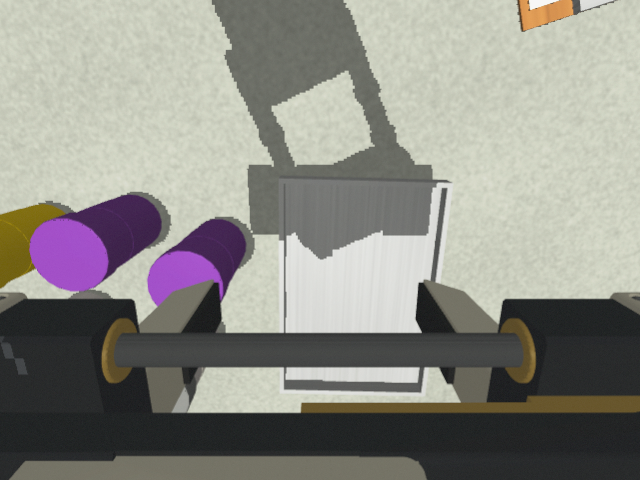

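The jog was refused because "spin" was missing from the rows. The wrist picture shows the tray between the fingers at (285..450, 180..390) and two purple look-alikes with tops at (70,255) and (187,285); nothing lies in the way.

>>> jog_arm --targets '[{"xyz": [-0.385,-0.367,0],"spin": 0},{"xyz": [-0.385,-0.367,0],"spin": 0},{"xyz": [-0.385,-0.367,0],"spin": 0},{"xyz": [-0.385,-0.367,0],"spin": 0},{"xyz": [-0.385,-0.367,0],"spin": 0},{"xyz": [0,0,0.5],"spin": 0},{"xyz": [0,0,0.25],"spin": 0},{"xyz": [0,0,0],"spin": 0},{"xyz": [0,0,0],"spin": 0},{"xyz": [0,0,0],"spin": 0}]'

```text
time: 2.65
tool_pos: [561.7, 125.7, 168.0]
tcp_rot: [3.141, 0.002, -3.141]
contact_force: [0.9, 0.1, 0.2]
grip_width: 91.7
finger_force: 0.0
```

```bash
python3 - <<'E'
from h import *
import cv2
c=bot.get_calibration('wrist');o=bot.get_obs();print(o['tool_pos'],o['contact_force'])
im=bot.capture('wrist');cv2.imwrite('pics/w1.png',im)
f=240/np.tan(np.radians(c['vfov'])/2)
M=R.from_euler('xyz',c['rotation']).as_matrix()
for p in ([562,124,110],[539.3,7.4,110],[455,164,110]):
    q=M.T@(np.array(p)-c['eye']);q=q[:2]/q[2];q=q*(1+c['k1']*q@q);print(q*f+[c['cx'],c['cy']])
E
```

```text
[561.67465972 125.6964524  167.97844855] [0.94377592 0.07388054 0.16275007]
[317.23553423 258.40192822]
[123.10396073 222.74937469]
[392.17728997  70.36511816]
```

View pics/w1.png

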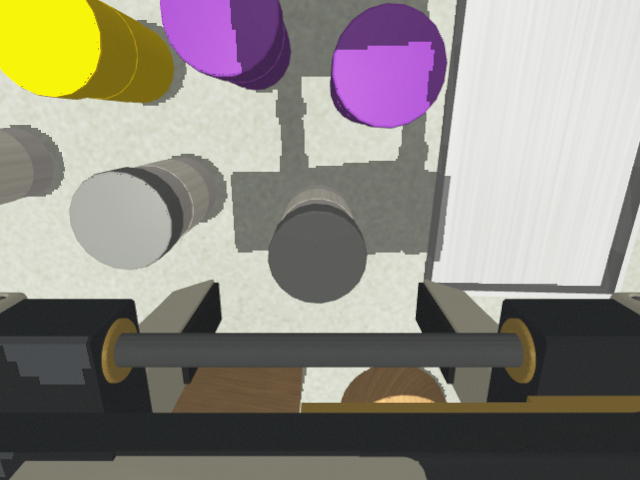

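The wrist picture puts the tin's lid at (317,254), against a predicted (317,258), so its position is good to about 2 mm. Tin 2, at (121,219), agrees equally well.

>>> jog_arm --targets '[{"xyz": [0.02,-0.02,0.3],"spin": 0},{"xyz": [0,0,0.3],"spin": 0},{"xyz": [0,0,0.3],"spin": 0},{"xyz": [0,0,0.25],"spin": 0},{"xyz": [0,0,0.2],"spin": 0},{"xyz": [0,0,0.1],"spin": 0},{"xyz": [0,0,0],"spin": 0},{"xyz": [0,0,0],"spin": 0},{"xyz": [0,0,0],"spin": 0},{"xyz": [0,0,0],"spin": 0}]'

```text
time: 3.95
tool_pos: [559.8, 123.8, 51.2]
tcp_rot: [3.141, 0.001, -3.141]
contact_force: [-0.2, -0.2, -0.2]
grip_width: 91.8
finger_force: 0.0
```

>>> jog_arm --targets '[{"xyz": [0,0,0],"spin": 0},{"xyz": [0,0,0],"spin": 0},{"xyz": [0,0,0],"spin": 0},{"xyz": [0,0,0],"spin": 0},{"xyz": [0,0,0],"spin": 0},{"xyz": [0,0,0],"spin": 0},{"xyz": [0,0,0],"spin": 0},{"xyz": [0,0,0],"spin": 0},{"xyz": [0,0,0],"spin": 0},{"xyz": [0,0,0],"spin": 0}]' --gripper 0

```text
time: 5.2
tool_pos: [559.5, 124.0, 50.8]
tcp_rot: [3.141, 0.0, -3.141]
contact_force: [0.1, 2.8, 0.6]
grip_width: 60.4
finger_force: 30.0
```

>>> jog_arm --targets '[{"xyz": [0,0,-0.1],"spin": 0},{"xyz": [0,0,-0.2],"spin": 0},{"xyz": [0,0,-0.35],"spin": 0},{"xyz": [0,0,-0.4],"spin": 0},{"xyz": [0,0,-0.4],"spin": 0},{"xyz": [0,0,-0.3],"spin": 0},{"xyz": [0,0,-0.15],"spin": 0},{"xyz": [0,0,0],"spin": 0},{"xyz": [0,0,0],"spin": 0},{"xyz": [0,0,0],"spin": 0}]'

```text
time: 6.45
tool_pos: [559.0, 123.7, 201.5]
tcp_rot: [-3.141, -0.002, -3.141]
contact_force: [0.6, -0.1, -5.3]
grip_width: 61.1
finger_force: 30.0
```

```bash
python3 - <<'E'
from h import *
for i in range(3):
    im=bot.capture('wrist');o=bot.get_obs();print(o['contact_force'],o['moment'],o['tau'],o['grip_width'],o['tool_pos'])
cv2.imwrite('pics/w2.png',im)
E
```

```text
[-0.7238066   0.22018741 -3.95598869] [ 0.05156078 -0.04693001 -0.03723175] [-3.88763845e-03 -5.16611803e+01 -2.61671054e+01 -2.88542319e-02
  7.37662241e-02  7.60333774e-05] 60.91708527931526 [559.08348027 123.7744733  201.72354722]
[-0.21964329 -0.55482745 -5.27690627] [0.01182636 0.00880737 0.03178081] [-2.03755335e-03 -5.15718198e+01 -2.61277539e+01 -2.77691666e-02
  8.39489163e-02  5.78561480e-05] 61.01309772895793 [559.19096673 123.79111999 201.88372993]
[-0.90915806  1.05986158 -5.58688065] [ 0.06307004 -0.01734499  0.02271638] [-1.74833523e-03 -5.15119028e+01 -2.61203259e+01 -2.74113310e-02
  8.08179681e-02  6.54620635e-05] 60.63635447412165 [559.30137498 123.79435943 202.0974509 ]
```

View pics/w2.png

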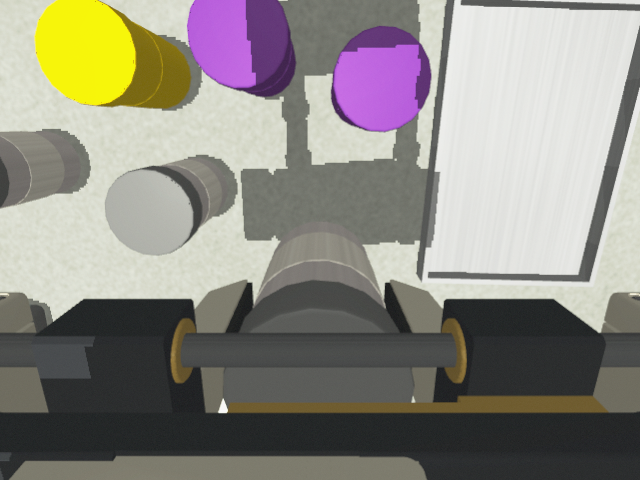

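It reads about 5 N, or 0.53 kg, so this tin is full and goes to the bin's far slot at about (585,-321).

>>> jog_arm --targets '[{"xyz": [-0.03,-0.2,0],"spin": 0},{"xyz": [-0.03,-0.4,0],"spin": 0},{"xyz": [-0.03,-0.5,0],"spin": 0},{"xyz": [-0.03,-0.5,0],"spin": 0},{"xyz": [-0.03,-0.5,0],"spin": 0},{"xyz": [-0.03,-0.5,0],"spin": 0},{"xyz": [-0.03,-0.5,0],"spin": 0},{"xyz": [-0.03,-0.5,0],"spin": 0},{"xyz": [-0.03,-0.5,0],"spin": 0},{"xyz": [-0.03,-0.5,0],"spin": 0}]'

```text
time: 7.85
tool_pos: [583.0, -246.7, 202.6]
tcp_rot: [-3.141, -0.0, 3.141]
contact_force: [0.7, -0.7, -5.7]
grip_width: 61.2
finger_force: 30.0
```

>>> jog_arm --targets '[{"xyz": [-0.02,-0.5,0],"spin": 0},{"xyz": [0,-0.3,0],"spin": 0},{"xyz": [0,-0.17,0],"spin": 0},{"xyz": [0,0,0],"spin": 0.32},{"xyz": [0,0,0],"spin": 0.32},{"xyz": [0,0,0],"spin": 0.32},{"xyz": [0,0,0],"spin": 0.31},{"xyz": [0,0,0],"spin": 0},{"xyz": [0,0,0],"spin": 0},{"xyz": [0,0,0],"spin": 0}]'

```text
time: 9.1
tool_pos: [585.2, -321.8, 202.7]
tcp_rot: [3.141, -0.0, 3.015]
contact_force: [0.5, -0.1, -5.6]
grip_width: 61.1
finger_force: 30.0
```

```bash
python3 - <<'E'
from h import *
np.set_printoptions(suppress=True,precision=2)
c=bot.get_calibration('wrist')
im=bot.capture('wrist');o=bot.get_obs();print(o['tool_pos'],o['contact_force'],o['grip_width'],o['time'])
im2=bot.capture('top');cv2.imwrite('pics/t1.png',np.hstack([im2[190:400,330:640],im[0:420:2,0:640:2][:210]]))
E
```

```text
[ 585.18 -321.78  202.65] [-0.14  0.58 -4.64] 61.31415753740936 9.15
```

View pics/t1.png

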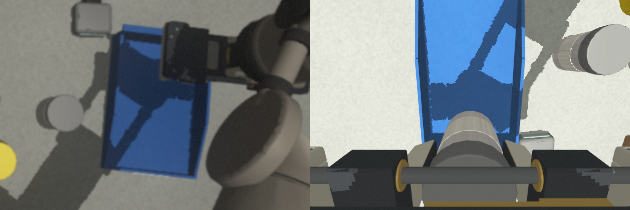

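The tin hangs between the bin walls: in the wrist half the walls are at columns 417 and 525 and the tin at about 468. I'll lower it gently.

>>> jog_arm --targets '[{"xyz": [0,0,0.15],"spin": 0},{"xyz": [0,0,0.3],"spin": 0},{"xyz": [0,0,0.35],"spin": 0},{"xyz": [0,0,0.35],"spin": 0},{"xyz": [0,0,0.3],"spin": 0},{"xyz": [0,0,0.2],"spin": 0},{"xyz": [0,0,0.1],"spin": 0},{"xyz": [0,0,0.05],"spin": 0},{"xyz": [0,0,0],"spin": 0},{"xyz": [0,0,0],"spin": 0}]'

```text
time: 10.45
tool_pos: [585.6, -322.0, 59.6]
tcp_rot: [-3.141, 0.001, 3.015]
contact_force: [0.8, -1.3, -4.6]
grip_width: 61.1
finger_force: 30.0
```

>>> jog_arm --targets '[{"xyz": [0,0,0.01],"spin": 0},{"xyz": [0,0,0.01],"spin": 0},{"xyz": [0,0,0],"spin": 0},{"xyz": [0,0,0],"spin": 0},{"xyz": [0,0,0],"spin": 0},{"xyz": [0,0,0],"spin": 0},{"xyz": [0,0,0],"spin": 0},{"xyz": [0,0,0],"spin": 0},{"xyz": [0,0,0],"spin": 0},{"xyz": [0,0,0],"spin": 0}]'

```text
time: 11.7
tool_pos: [585.2, -321.8, 57.1]
tcp_rot: [3.141, -0.0, 3.015]
contact_force: [0.2, 0.6, -4.2]
grip_width: 61.3
finger_force: 30.0
```

>>> jog_arm --targets '[{"xyz": [0,0,0.01],"spin": 0},{"xyz": [0,0,0.01],"spin": 0},{"xyz": [0,0,0],"spin": 0},{"xyz": [0,0,0],"spin": 0},{"xyz": [0,0,0],"spin": 0},{"xyz": [0,0,0],"spin": 0},{"xyz": [0,0,0],"spin": 0},{"xyz": [0,0,0],"spin": 0},{"xyz": [0,0,0],"spin": 0},{"xyz": [0,0,0],"spin": 0}]'

```text
time: 12.95
tool_pos: [585.4, -321.8, 55.8]
tcp_rot: [-3.142, 0.0, 3.015]
contact_force: [0.6, 1.8, 1.1]
grip_width: 60.7
finger_force: 30.0
```

Its weight is on the bin floor. I'll release and rise.

>>> jog_arm --targets '[{"xyz": [0,0,0],"spin": 0},{"xyz": [0,0,0],"spin": 0},{"xyz": [0,0,0],"spin": 0},{"xyz": [0,0,0],"spin": 0},{"xyz": [0,0,0],"spin": 0},{"xyz": [0,0,0],"spin": 0},{"xyz": [0,0,-0.1],"spin": 0},{"xyz": [0,0,-0.25],"spin": 0},{"xyz": [0,0,-0.35],"spin": 0},{"xyz": [0,0,-0.4],"spin": 0}]' --gripper 100

```text
time: 14.2
tool_pos: [585.0, -321.7, 144.6]
tcp_rot: [3.141, -0.0, 3.015]
contact_force: [-0.6, -0.2, -0.5]
grip_width: 91.6
finger_force: 0.0
```

>>> jog_arm --targets '[{"xyz": [0,0,-0.4],"spin": 0},{"xyz": [0,0,-0.3],"spin": -0.32},{"xyz": [0,0,0],"spin": -0.32},{"xyz": [0,0,0],"spin": -0.32},{"xyz": [0,0,0],"spin": -0.31},{"xyz": [0.2,0.5,0],"spin": 0},{"xyz": [0.2,0.5,0],"spin": 0},{"xyz": [0.2,0.5,0],"spin": 0},{"xyz": [0.2,0.5,0],"spin": 0},{"xyz": [0.1,0.38,0],"spin": 0}]'

```text
time: 15.45
tool_pos: [511.9, -129.7, 198.8]
tcp_rot: [3.141, -0.002, -3.14]
contact_force: [0.9, -0.0, 0.0]
grip_width: 91.7
finger_force: 0.0
```

```bash
python3 - <<'E'
from h import *
np.set_printoptions(suppress=True,precision=2)
im=bot.capture('wrist')
c=bot.get_calibration('wrist');o=bot.get_obs()
im=bot.capture('wrist');print(o['tool_pos'],o['tcp_rot'],o['contact_force'],o['grip_width'],o['time'])
cv2.imwrite('pics/w3.png',im)
f=240/np.tan(np.radians(c['vfov'])/2)
M=R.from_euler('xyz',c['rotation']).as_matrix()
for p in ([514.5,-131.5,110],[585,-321.5,115]):
    q=M.T@(np.array(p)-c['eye']);q=q[:2]/q[2];q=q*(1+c['k1']*q@q);print(q*f+[c['cx'],c['cy']])
E
```

```text
[ 511.06 -126.56  198.84] [ 3.14 -0.   -3.14] [-1.09  2.81 -0.46] 91.4999989053331 15.5
[312.32 247.76]
[ 55.97 339.58]
```

View pics/w3.png

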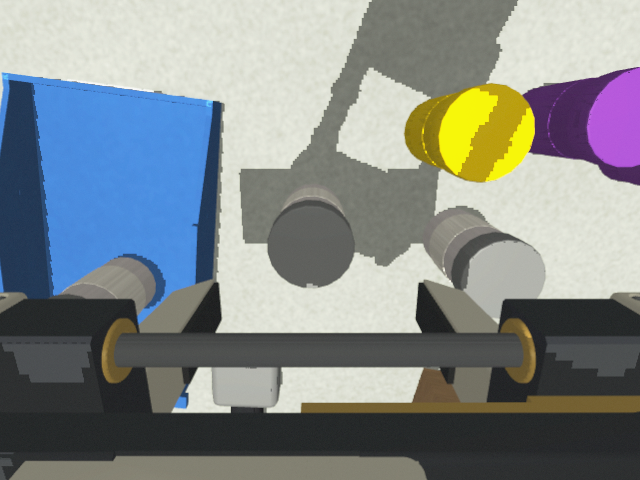

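Tin 1 stands upright in the bin. Tin 3's lid is at (311,243), against a predicted (312,248), so I'll use (512.5,-131).

>>> jog_arm --targets '[{"xyz": [0,0,0],"spin": 0},{"xyz": [0,0,0.3],"spin": 0},{"xyz": [0,0,0.35],"spin": 0},{"xyz": [0,0,0.2],"spin": 0},{"xyz": [0,0,0.3],"spin": 0},{"xyz": [0,0,0.3],"spin": 0},{"xyz": [0,0,0.25],"spin": 0},{"xyz": [0,0,0.14],"spin": 0},{"xyz": [0,0,0],"spin": 0},{"xyz": [0,0,0],"spin": 0}]'

```text
time: 16.8
tool_pos: [513.7, -131.9, 52.9]
tcp_rot: [-3.141, 0.001, 3.141]
contact_force: [0.3, 0.7, -0.0]
grip_width: 91.7
finger_force: 0.0
```

>>> jog_arm --targets '[{"xyz": [0,0,0],"spin": 0},{"xyz": [0,0,0],"spin": 0},{"xyz": [0,0,0],"spin": 0},{"xyz": [0,0,0],"spin": 0},{"xyz": [0,0,0],"spin": 0},{"xyz": [0,0,0],"spin": 0},{"xyz": [0,0,0],"spin": 0},{"xyz": [0,0,0],"spin": 0},{"xyz": [0,0,0],"spin": 0},{"xyz": [0,0,0],"spin": 0}]' --gripper 0

```text
time: 18.05
tool_pos: [513.3, -131.4, 52.4]
tcp_rot: [-3.142, 0.0, -3.141]
contact_force: [-0.3, -0.2, 4.1]
grip_width: 61.2
finger_force: 30.0
```

>>> jog_arm --targets '[{"xyz": [0,0,-0.1],"spin": 0},{"xyz": [0,0,-0.2],"spin": 0},{"xyz": [0,0,-0.35],"spin": 0},{"xyz": [0,0,-0.4],"spin": 0},{"xyz": [0,0,-0.4],"spin": 0},{"xyz": [0,0,-0.3],"spin": 0},{"xyz": [0,0,-0.15],"spin": 0},{"xyz": [0,0,0],"spin": 0},{"xyz": [0,0,0],"spin": 0},{"xyz": [0,0,0],"spin": 0}]'

```text
time: 19.3
tool_pos: [512.7, -131.2, 203.3]
tcp_rot: [3.141, -0.002, -3.141]
contact_force: [1.2, 0.4, -1.8]
grip_width: 60.9
finger_force: 30.0
```

```bash
python3 - <<'E'
from h import *
np.set_printoptions(suppress=True,precision=2)
for i in range(3):
    bot.capture('wrist');o=bot.get_obs();print(o['contact_force'],o['tool_pos'],o['grip_width'])
E
```

```text
[ 0.59 -0.28 -2.01] [ 512.77 -131.25  203.38] 61.09283890881688
[ 1.1   1.2  -0.37] [ 512.9  -131.27  203.55] 60.908871784266864
[ 1.14 -0.2  -1.02] [ 512.95 -131.32  203.72] 61.194506780920634
```

Tin 3 reads about 1.2 N, so it is empty and goes to the tray's far slot at (560,309).

>>> jog_arm --targets '[{"xyz": [-0.05,0.2,0],"spin": 0},{"xyz": [-0.05,0.4,0],"spin": 0},{"xyz": [-0.05,0.5,0],"spin": 0},{"xyz": [-0.05,0.5,0],"spin": 0},{"xyz": [-0.05,0.5,0],"spin": 0},{"xyz": [-0.05,0.5,0],"spin": 0},{"xyz": [-0.05,0.5,0],"spin": 0},{"xyz": [-0.05,0.5,0],"spin": 0},{"xyz": [-0.05,0.5,0],"spin": 0},{"xyz": [-0.05,0.5,0],"spin": 0}]'

```text
time: 20.7
tool_pos: [552.5, 239.1, 204.3]
tcp_rot: [3.141, -0.0, -3.141]
contact_force: [-0.4, -0.0, -0.4]
grip_width: 61.1
finger_force: 30.0
```

>>> jog_arm --targets '[{"xyz": [-0.05,0.5,0],"spin": 0},{"xyz": [-0.04,0.3,0],"spin": 0},{"xyz": [0,0.1,0],"spin": 0},{"xyz": [0,0,0],"spin": 0},{"xyz": [0,0,0.15],"spin": 0},{"xyz": [0,0,0.3],"spin": 0},{"xyz": [0,0,0.3],"spin": 0},{"xyz": [0,0,0.2],"spin": 0},{"xyz": [0,0,0.05],"spin": 0},{"xyz": [0,0,0],"spin": 0}]'

```text
time: 21.95
tool_pos: [560.5, 308.5, 124.6]
tcp_rot: [3.141, 0.0, 3.141]
contact_force: [0.1, 0.0, -0.3]
grip_width: 61.2
finger_force: 30.0
```

```bash
python3 - <<'E'
from h import *
np.set_printoptions(suppress=True,precision=2)
im=bot.capture('wrist');o=bot.get_obs();print(o['contact_force'],o['tool_pos'],o['grip_width'],o['time'])
cv2.imwrite('pics/w4.png',cv2.resize(im,None,fx=.6,fy=.6))
E
```

```text
[-0.47  0.61 -0.91] [560.76 308.66 125.11] 60.994270015696785 22.0
```

View pics/w4.png

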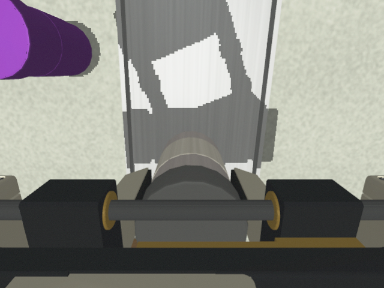

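The tin hangs over the tray: the walls are at columns 130 and 262 and the tin at 191, so it is well inside. I'll lower it.

>>> jog_arm --targets '[{"xyz": [0,0,0.2],"spin": 0},{"xyz": [0,0,0.3],"spin": 0},{"xyz": [0,0,0.2],"spin": 0},{"xyz": [0,0,0.08],"spin": 0},{"xyz": [0,0,0.04],"spin": 0},{"xyz": [0,0,0.01],"spin": 0},{"xyz": [0,0,0],"spin": 0},{"xyz": [0,0,0],"spin": 0},{"xyz": [0,0,0],"spin": 0},{"xyz": [0,0,0],"spin": 0}]'

```text
time: 23.25
tool_pos: [560.3, 308.7, 58.1]
tcp_rot: [3.141, 0.0, -3.141]
contact_force: [1.1, 0.1, -1.5]
grip_width: 60.9
finger_force: 30.0
```

>>> jog_arm --targets '[{"xyz": [0,0,0.01],"spin": 0},{"xyz": [0,0,0.01],"spin": 0},{"xyz": [0,0,0],"spin": 0},{"xyz": [0,0,0],"spin": 0},{"xyz": [0,0,0],"spin": 0},{"xyz": [0,0,0],"spin": 0},{"xyz": [0,0,0],"spin": 0},{"xyz": [0,0,0],"spin": 0},{"xyz": [0,0,0],"spin": 0},{"xyz": [0,0,0],"spin": 0}]'

```text
time: 24.5
tool_pos: [560.7, 308.7, 57.5]
tcp_rot: [3.141, 0.001, -3.141]
contact_force: [-1.6, -1.5, 6.2]
grip_width: 61.5
finger_force: 30.0
```

It is on the tray floor. I'll release and go to tin 2 at about (537.5,7).

>>> jog_arm --targets '[{"xyz": [0,0,0],"spin": 0},{"xyz": [0,0,0],"spin": 0},{"xyz": [0,0,0],"spin": 0},{"xyz": [0,0,0],"spin": 0},{"xyz": [0,0,0],"spin": 0},{"xyz": [0,0,0],"spin": 0},{"xyz": [0,0,-0.1],"spin": 0},{"xyz": [0,0,-0.25],"spin": 0},{"xyz": [0,0,-0.4],"spin": 0},{"xyz": [0,0,-0.5],"spin": 0}]' --gripper 100

```text
time: 25.75
tool_pos: [559.9, 308.5, 157.3]
tcp_rot: [-3.141, -0.001, -3.141]
contact_force: [1.2, 0.4, 0.5]
grip_width: 92.1
finger_force: 0.0
```

>>> jog_arm --targets '[{"xyz": [0,0,-0.4],"spin": 0},{"xyz": [0,0,-0.15],"spin": 0},{"xyz": [0.04,-0.5,0],"spin": 0},{"xyz": [0.04,-0.5,0],"spin": 0},{"xyz": [0.04,-0.5,0],"spin": 0},{"xyz": [0.04,-0.5,0],"spin": 0},{"xyz": [0.04,-0.5,0],"spin": 0},{"xyz": [0.04,-0.5,0],"spin": 0},{"xyz": [0.04,-0.5,0],"spin": 0},{"xyz": [0.01,-0.27,0],"spin": 0}]'

```text
time: 27.0
tool_pos: [536.4, 5.2, 199.6]
tcp_rot: [3.142, -0.002, 3.14]
contact_force: [0.3, 0.4, 0.1]
grip_width: 91.8
finger_force: 0.0
```

>>> jog_arm --targets '[{"xyz": [0,0,0],"spin": 0},{"xyz": [0,0,0.3],"spin": 0},{"xyz": [0,0,0.3],"spin": 0},{"xyz": [0,0,0],"spin": 0},{"xyz": [0,0,0],"spin": 0},{"xyz": [0,0,0],"spin": 0},{"xyz": [0,0,0],"spin": 0},{"xyz": [0,0,0],"spin": 0},{"xyz": [0,0,0],"spin": 0},{"xyz": [0,0,0],"spin": 0}]'

```text
time: 28.25
tool_pos: [537.1, 7.0, 152.4]
tcp_rot: [3.142, 0.0, -3.141]
contact_force: [0.4, -0.1, 0.4]
grip_width: 91.8
finger_force: 0.0
```

```bash
python3 - <<'E'
from h import *
np.set_printoptions(suppress=True,precision=2)
c=bot.get_calibration('wrist');o=bot.get_obs()
im=bot.capture('wrist');print(o['tool_pos'],o['contact_force'],o['time'])
g=cv2.medianBlur(cv2.cvtColor(im,cv2.COLOR_BGR2GRAY),5)[140:330,220:420]
h=cv2.HoughCircles(g,cv2.HOUGH_GRADIENT,1.2,40,param1=80,param2=15,minRadius=35,maxRadius=60)
if h is not None:
    h=h[0]; print(h); print(plane(c,h[:,:2]+[220,140],110))
t=bot.capture('top')
g=cv2.medianBlur(cv2.cvtColor(t,cv2.COLOR_BGR2GRAY),3)
h=cv2.HoughCircles(g,cv2.HOUGH_GRADIENT,1.2,30,param1=80,param2=16,minRadius=15,maxRadius=22)[0]
print(np.c_[h,plane(bot.get_calibration('top'),h[:,:2],112)])
E
```

```text
[537.14   6.99 152.36] [ 0.43 -0.12  0.41] 28.25
[[ 97.8  121.8   55.28]
 [101.4   30.6   36.44]]
[[533.64   5.65 110.  ]
 [481.61   7.56 110.  ]]
[[ 327.    351.     18.36  438.58  -17.49  112.  ]
 [ 216.6   341.4    18.6   454.93  163.37  112.  ]
 [ 132.6   275.4    19.92  563.73  306.19  112.  ]
 [ 270.6   357.     18.6   429.48   74.67  112.  ]
 [ 209.4   172.2    19.92  739.37  180.48  112.  ]
 [ 505.8   257.4    17.28  589.9  -320.27  112.  ]
 [ 365.4   343.8    15.84  449.67  -80.51  112.  ]]
```

>>> jog_arm --targets '[{"xyz": [0.015,0,0.2],"spin": 0},{"xyz": [0,0,0.35],"spin": 0},{"xyz": [0,0,0.35],"spin": 0},{"xyz": [0,0,0.25],"spin": 0},{"xyz": [0,0,0.1],"spin": 0},{"xyz": [0,0,0],"spin": 0},{"xyz": [0,0,0],"spin": 0},{"xyz": [0,0,0],"spin": 0},{"xyz": [0,0,0],"spin": 0},{"xyz": [0,0,0],"spin": 0}]'

```text
time: 29.6
tool_pos: [536.0, 7.0, 52.6]
tcp_rot: [3.142, 0.0, -3.141]
contact_force: [0.6, -0.2, 0.2]
grip_width: 91.7
finger_force: 0.0
```

>>> jog_arm --targets '[{"xyz": [0,0,0],"spin": 0},{"xyz": [0,0,0],"spin": 0},{"xyz": [0,0,0],"spin": 0},{"xyz": [0,0,0],"spin": 0},{"xyz": [0,0,0],"spin": 0},{"xyz": [0,0,0],"spin": 0},{"xyz": [0,0,0],"spin": 0},{"xyz": [0,0,0],"spin": 0},{"xyz": [0,0,0],"spin": 0},{"xyz": [0,0,0],"spin": 0}]' --gripper 0

```text
time: 30.85
tool_pos: [535.9, 7.0, 52.3]
tcp_rot: [3.142, -0.0, -3.141]
contact_force: [-0.5, -1.5, 0.3]
grip_width: 61.1
finger_force: 30.0
```

>>> jog_arm --targets '[{"xyz": [0,0,-0.1],"spin": 0},{"xyz": [0,0,-0.2],"spin": 0},{"xyz": [0,0,-0.35],"spin": 0},{"xyz": [0,0,-0.4],"spin": 0},{"xyz": [0,0,-0.4],"spin": 0},{"xyz": [0,0,-0.3],"spin": 0},{"xyz": [0,0,-0.15],"spin": 0},{"xyz": [0,0,0],"spin": 0},{"xyz": [0,0,0],"spin": 0},{"xyz": [0,0,0],"spin": 0}]'

```text
time: 32.1
tool_pos: [535.4, 7.1, 203.2]
tcp_rot: [3.141, -0.002, -3.141]
contact_force: [-0.7, 0.1, -6.5]
grip_width: 61.1
finger_force: 30.0
```

```bash
python3 - <<'E'
from h import *
np.set_printoptions(suppress=True,precision=2)
for i in range(3):
    bot.capture('wrist');o=bot.get_obs();print(o['contact_force'],o['tool_pos'],o['grip_width'])
E
```

```text
[ 0.39  0.18 -7.13] [535.5    7.06 203.36] 61.297388610307344
[ 0.28  0.11 -6.55] [535.62   7.07 203.53] 61.010142386775726
[ 0.62  0.26 -7.13] [535.69   7.04 203.69] 61.07497941992679
```

Tin 2 reads about 6.9 N, so it is full and goes to the bin's near slot at (475.5,-307).

>>> jog_arm --targets '[{"xyz": [0.05,-0.2,0],"spin": 0},{"xyz": [0.1,-0.4,0],"spin": 0},{"xyz": [0.1,-0.5,0],"spin": 0},{"xyz": [0.1,-0.5,0],"spin": 0},{"xyz": [0.1,-0.5,0],"spin": 0},{"xyz": [0.1,-0.5,0],"spin": 0},{"xyz": [0.1,-0.5,0],"spin": 0},{"xyz": [0.05,-0.4,0],"spin": 0},{"xyz": [0.05,-0.3,0],"spin": 0},{"xyz": [0,-0.13,0],"spin": 0}]'

```text
time: 33.5
tool_pos: [475.0, -309.2, 204.1]
tcp_rot: [-3.142, -0.001, 3.14]
contact_force: [-0.2, 1.2, -6.6]
grip_width: 61.0
finger_force: 30.0
```

>>> jog_arm --targets '[{"xyz": [0,0,0],"spin": 0.32},{"xyz": [0,0,0],"spin": 0.32},{"xyz": [0,0,0],"spin": 0.32},{"xyz": [0,0,0],"spin": 0.31},{"xyz": [0,0,0.2],"spin": 0},{"xyz": [0,0,0.3],"spin": 0},{"xyz": [0,0,0.1],"spin": 0},{"xyz": [0,0,0],"spin": 0},{"xyz": [0,0,0],"spin": 0},{"xyz": [0,0,0],"spin": 0}]'

```text
time: 34.75
tool_pos: [476.4, -307.6, 157.2]
tcp_rot: [-3.141, 0.001, 3.015]
contact_force: [0.6, -0.7, -6.3]
grip_width: 61.2
finger_force: 30.0
```

Next I'll go from 157 down to about 59 (1.22), then finer steps.

>>> jog_arm --targets '[{"xyz": [0,0,0.2],"spin": 0},{"xyz": [0,0,0.3],"spin": 0},{"xyz": [0,0,0.3],"spin": 0},{"xyz": [0,0,0.25],"spin": 0},{"xyz": [0,0,0.1],"spin": 0},{"xyz": [0,0,0.06],"spin": 0},{"xyz": [0,0,0.01],"spin": 0},{"xyz": [0,0,0],"spin": 0},{"xyz": [0,0,0],"spin": 0},{"xyz": [0,0,0],"spin": 0}]'

```text
time: 36.0
tool_pos: [476.1, -307.5, 59.0]
tcp_rot: [-3.141, 0.001, 3.015]
contact_force: [-0.1, 0.5, -6.8]
grip_width: 61.2
finger_force: 30.0
```

>>> jog_arm --targets '[{"xyz": [0,0,0.01],"spin": 0},{"xyz": [0,0,0.01],"spin": 0},{"xyz": [0,0,0],"spin": 0},{"xyz": [0,0,0],"spin": 0},{"xyz": [0,0,0],"spin": 0},{"xyz": [0,0,0],"spin": 0},{"xyz": [0,0,0],"spin": 0},{"xyz": [0,0,0],"spin": 0},{"xyz": [0,0,0],"spin": 0},{"xyz": [0,0,0],"spin": 0}]'

```text
time: 37.25
tool_pos: [476.1, -307.5, 57.3]
tcp_rot: [-3.141, 0.0, 3.015]
contact_force: [-1.3, 2.0, 1.3]
grip_width: 61.1
finger_force: 30.0
```

It is supported. I'll release, rise, and back away toward the robot's middle.

>>> jog_arm --targets '[{"xyz": [0,0,0],"spin": 0},{"xyz": [0,0,0],"spin": 0},{"xyz": [0,0,0],"spin": 0},{"xyz": [0,0,0],"spin": 0},{"xyz": [0,0,0],"spin": 0},{"xyz": [0,0,0],"spin": 0},{"xyz": [0,0,-0.1],"spin": 0},{"xyz": [0,0,-0.25],"spin": 0},{"xyz": [0,0,-0.4],"spin": 0},{"xyz": [0,0,-0.5],"spin": 0}]' --gripper 100

```text
time: 38.5
tool_pos: [475.6, -307.1, 158.1]
tcp_rot: [3.141, -0.001, 3.015]
contact_force: [0.1, -0.8, -0.9]
grip_width: 91.5
finger_force: 0.0
```

>>> jog_arm --targets '[{"xyz": [0,0,-0.5],"spin": 0},{"xyz": [0,0,-0.3],"spin": 0},{"xyz": [0.1,0.5,0],"spin": 0},{"xyz": [0.1,0.5,0],"spin": 0},{"xyz": [0.1,0.5,0],"spin": 0},{"xyz": [0.1,0.5,0],"spin": 0},{"xyz": [0.1,0.5,0],"spin": 0},{"xyz": [0.1,0.3,0],"spin": 0},{"xyz": [0,0,0],"spin": 0},{"xyz": [0,0,0],"spin": 0}]'

```text
time: 39.75
tool_pos: [457.0, -79.8, 221.5]
tcp_rot: [-3.141, 0.001, 3.015]
contact_force: [-0.4, -0.3, -0.5]
grip_width: 92.1
finger_force: 0.0
```

```bash
python3 - <<'E'
from h import *
np.set_printoptions(suppress=True,precision=1)
o=bot.get_obs();print(o['tool_pos'],o['contact_force'],o['time'])
for n in('top','scene'):
    t=bot.capture(n);cv2.imwrite(f'pics/end_{n}.png',t);c=bot.get_calibration(n)
    if n=='top':
        g=cv2.medianBlur(cv2.cvtColor(t,cv2.COLOR_BGR2GRAY),3)
        h=cv2.HoughCircles(g,cv2.HOUGH_GRADIENT,1.2,30,param1=80,param2=14,minRadius=15,maxRadius=22)[0]
        print(np.c_[h,plane(c,h[:,:2],115)[:,:2]])
        b=cv2.imread('pics/top0.png')
    else: 
        b=cv2.imread('pics/scene0.png')
        # lid-grey blobs inside bin/tray zones: new vs old
    d=cv2.absdiff(b,t).max(2)>40
    d=cv2.morphologyEx(d.astype('u1'),cv2.MORPH_OPEN,np.ones((3,3)))
    k,l,s,m=cv2.connectedComponentsWithStats(d);print(n,s[1:][s[1:,4]>60].tolist())
E
```

```text
[457.  -79.8 221.5] [-0.4 -0.3 -0.5] 39.75
[[ 216.6  341.4   18.5  455.2  162.8]
 [ 132.6  276.6   19.9  561.6  305. ]
 [ 270.6  357.    18.5  429.8   74.4]
 [ 209.4  172.2   19.9  738.6  179.8]
 [ 505.8  258.6   18.6  587.6 -318.9]
 [ 501.   322.2   17.3  482.4 -305.5]
 [ 351.   405.    17.2  352.7  -55.3]
 [ 376.2  323.4   19.8  482.7  -98.5]
 [ 527.4  399.    21.1  357.5 -343.9]]
top [[465, 241, 60, 38, 1753], [138, 262, 29, 33, 573], [246, 269, 18, 26, 152], [366, 287, 18, 21, 200], [182, 305, 249, 175, 13218], [430, 306, 98, 174, 5202], [0, 455, 68, 25, 1116]]
scene [[328, 0, 25, 10, 165], [326, 0, 56, 84, 1818], [388, 0, 14, 7, 62], [419, 0, 18, 9, 76], [540, 0, 34, 47, 1019], [541, 22, 15, 13, 137], [589, 35, 24, 17, 297], [605, 36, 21, 23, 195], [530, 48, 9, 19, 131], [340, 52, 11, 16, 167], [574, 63, 37, 19, 409], [538, 70, 15, 9, 89], [314, 83, 73, 85, 2758], [499, 94, 58, 36, 1042], [470, 101, 9, 14, 102], [486, 105, 12, 17, 101], [569, 104, 30, 27, 376], [467, 130, 8, 14, 85], [561, 139, 20, 17, 227], [515, 150, 125, 191, 7804], [556, 155, 22, 14, 193], [624, 155, 16, 31, 347], [275, 167, 23, 7, 119], [241, 174, 19, 8, 92], [276, 175, 22, 27, 513], [457, 182, 20, 20, 191], [238, 186, 24, 27, 517], [302, 192, 25, 14, 277], [356, 201, 25, 15, 262], [474, 201, 49, 10, 346], [630, 203, 10, 13, 110], [411, 206, 132, 57, 4260], [303, 209, 82, 99, 2842], [343, 245, 42, 19, 422], [413, 299, 38, 59, 1562], [614, 333, 14, 9, 61]]
```

All three lids are where they were placed, and lid-sized as for upright tins. The bystanders and look-alikes show no change.

```bash
python3 -c "
from plant import bot
print(bot.close_job())"
```

```text
the job is handed in; nothing more can be done
None
```

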